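# Load the cheese press and wind it down

## Task

Slide the filled cheese mould along the bed of the press until it stands home against the two stop pins, centred under the press foot. Then wind the crank clockwise (seen from above) until the foot meets the mould's lid, and give it one full turn more, so that the spring of the press is loaded. Let go, and leave the other things on the counter where they are.

Things in the scene. Friction and masses are not known exactly. Their poses are not given: they have to be found in the camera images.
- press_center (a point): Fixed stainless screw press. This point is on its screw axis, on the top face of the flat bed, 20 mm above the counter. The bed is 250 mm wide along x (5 mm high lips at the sides) and runs from y = -100 mm to y = +240 mm, the open loading end. Two upright columns, 20 mm thick, stand at x = +100 and -100 mm, y = 0; the mould passes between them.
- press_stops (a point): Point on the bed midway between the two upright stop pins of the press (each 14 mm thick and 35 mm tall, standing 46 mm to either side of this point along x), 55 mm from the screw axis towards -y. A mould pushed home against both pins is centred on the screw axis. Axes as for the press.
- press_bridge (a point): Middle of the top face of the bridge, the steel bar across the tops of the two columns: 245 mm long along x, 36 mm wide, from 180 to 204 mm above the counter. The column nuts stand 16 mm higher, a brass nut round the screw 6 mm. The screw runs vertically through its middle.
- mould_center (a point): Filled cheese mould, loose, about 0.8 kg: white plastic drum 130 mm in diameter with rows of drain holes, topped by its wooden lid, a 118 mm disc fixed in it that stands 8 mm above the rim; 70 mm high in all. It stands on the bed at the loading end, too wide to grasp: slide it by pushing low on its side. This point is on its axis, half-way up; its z is up.
- crank_grip (a point): Where to hold the crank's upright black grip: a flat paddle 62 mm tall, 34 mm wide along the arm, 18 mm thick across it, fixed to the arm's end (it does not revolve). This point is on its axis, 28 mm above the arm and 34 mm below its top, 70 mm from the screw axis, about 0.29 m above the counter. x points outwards along the arm, y across the 18 mm thickness, z up.
- crank (a joint): Turn of the crank (a flat steel arm on top of the screw, 24 mm wide) in rad: 0 fully wound up, with the arm along the press's +x; grows clockwise seen from above, winding down; limit 15.7. Screw, crank and grip sink 16 mm per turn. Friction about 0.25 N m; it stays where it is left. With the mould home, the foot meets the lid at about 4.7. The circle above the bridge is free.
- foot_face (a point): Press foot, a steel disc 90 mm in diameter, hanging below the screw on a round stem 18 mm thick that slides up into a cup (38 mm in diameter) against a spring; it does not turn. This point is the centre of its flat underside, 102 mm above the counter with the crank at 0 (12 mm above the mould's lid); it sinks 16 mm per turn until it meets the lid.
- foot (a joint): Compression of the press's spring in m, which is how far the stem has gone up into its cup: 0 while the foot hangs free, 0.028 solid. One turn of the crank after the foot has met the lid gives about 0.016. Spring 1.2 N per mm. A dark ring on the stem, 16 mm below the cup's mouth when the foot hangs free, reaches the mouth after about one turn.
- wheel_center (a point): Bystander: cheese wheel in black wax, 176 mm in diameter, 70 mm high, on the counter; this point is at its centre.
- spare_center (a point): Bystander: empty white plastic mould, a cup 108 mm in diameter at the rim and 85 mm high; this point is on its axis, half-way up.
- knife_center (a point): Bystander: cheese knife, 270 mm long, with a black handle, lying flat on the counter beside the loading end of the press; this point is near its middle.
- bowl_center (a point): Bystander: white soup bowl, 124 mm in diameter and 60 mm high; this point is on its axis, half-way up.

How it is judged:
By the outcome, as a careful person would: the job done as asked, in the order asked, and still so for the second after the job is handed in, with the robot touching nothing.
It also fails if it takes over 72 s, if anything falls off the work surface, if the arm or the gripper's body presses on something with over 40 N, if the wrist force passes 120 N, or if a joint passes its speed limit or range.

## Robot

A 6-joint arm with a two-finger parallel gripper is mounted at the origin on the work surface. World frame = base frame: x ahead of the robot, y to its left, z up, the work surface at z = 0. Lengths are in mm, angles in degrees, forces in N, time in s.
With the tool pointing down it reaches from about 300 to 850 mm from the base axis. Payload 4.2 kg.
Tool frame: the origin (TCP) lies between the finger pads; the fingertips stand ahead of it and the grasp point (between the pads) lies 8 mm behind it (env.tip_reach is the x of the fingertips in the tool frame, in mm); x points along the fingers, y is the direction in which the jaws open and shut, and the axes are right-handed (so a half turn about x gives the same grasp; the last joint's range is limited). The gripper opens to 91 mm and grips with 3 to 60 N. Pads are 32 mm wide; open, the fingers measure 118 mm over their backs; the gripper's body (76 mm by 178 mm) begins 60 mm behind the grasp point.
Start: joints at [-68.239, 18.312, 89.639, -0, 72.044, -1.146], TCP at [223.814, -529.669, 224.976] pointing down, gripper open.
Joint ranges: [-177.97, 177.97], [-48.28, 115.42], [12.27, 149.76], [-77.06, 257.06], [2.81, 150.46], [-146.56, 146.56]. Speed limits (degrees/s): [147.25, 147.25, 180, 180, 180, 180].

## Interface

Orientations are given as [roll, pitch, yaw] about the fixed x, y, z axes, in that order (R = Rz(yaw) Ry(pitch) Rx(roll)).
In Python, from workcell import env, cams gives the robot as it stands.
- The arm moves only by the tool arm_command, never from a script. Its argument "deltas" is a list of rows, each a list of 3 entries, a list of its own where there are three numbers: the opening, from 0 (shut) to 1 (fully open), then the shift along the world's x, y, z in mm, then the turn about the world's z in rad. A call has 1 to 20 rows; each row is the pose to reach, as a shift and turn from the pose commanded when the call began; what a row does not reach only later rows make up. A row lasts 1/10 s, in which the tool goes at most 50 mm and 8.59 degrees, less where a joint would pass 70% of its speed; a pose out of reach is approached as far as the arm can. A call with a gripper value outside its range is refused whole. The fingers move at their own pace and stop on an object; "grip_force" is the grip in N (left out, the last holds). Time passes only in rows, so rows that repeat a pose let the fingers close. It gives the time, the measured TCP pose, the force and the opening at its end, in the units of the state.
- env.state(): the state, without advancing time (a new reading comes with each control period).
- cams.grab_frame(name): name is "scene" or "top" or "wrist"; returns a dict with "img" (480x640x3 uint8, red, green, blue), "K" (3x3 intrinsics, pixels), "dist" ([k1, k2, p1, p2, k3] as OpenCV has them; the pictures are not rectified), "rvec" (rotation vector, rad) and "tvec" (3), from world to camera coordinates, as OpenCV has them. Camera axes: x right, y down, z forward; pixel columns grow to the right and rows downward; lengths in mm; the calibration is good to about 2 mm. A picture is of the moment at which its call begins. There is no depth.
- env.job_done(): hands the job in, once; it reports no verdict.
Trained networks look in a picture, given as the dict that the camera call returned (one of the last four; its "shot" number tells which), for a name from the list of things; names that differ only in an ending like _2 or _b are one class to them, and where a whole thing is asked for, a point or a joint stands for the part that bears it (a point fixed in the world has none). Each returns a list of dicts, best first, with "conf" (0 to 1); they miss things now and then, are a little off and sometimes report something else, mostly with a low value. They report only what shows in the picture. A call takes as long as a camera call.
- cams.silhouettes(picture, name): "region" (480x640 bool, what is visible of it) and "centre" ([column, row] in pixels, amid what is visible of it).
The state is a dict: "time_s": time; "qpos": joint angles; "qvel": joint speeds; "effort": joint torques, N m; "ee_pos": TCP position; "ee_rot": TCP orientation; "force": force on the tool from outside, world axes, zero at the start; "torque": the same for the moment, N m; "gripper_width": finger opening in mm.
Only numpy, scipy, OpenCV 4.12 (cv2) and the standard library are available. Lean on these libraries where they do the work, as an engineer would, in place of code of your own. Each camera call takes 0.05 s, during which the arm holds its last target.

## Working session

There is one attempt and no reset: what is moved stays moved. The work goes in short steps, Python scripts to look and compute and a tool call to move; the robot and the scene stay as the last step left them, time stands still between calls to the robot, and variables do not carry over. Pictures are saved under pics/ and viewed, and the job is handed in when it is done.

Besides the shell and the picture viewer there is one more tool, called after "Emit:" as name(argument=value, ...) on one line, values as JSON. arm_command: Moves the arm, as the interface text tells. Its arguments: {"type":"object","properties":{"deltas":{"type":"array","items":{"type":"array"}},"grip_force":{"type":"number"}},"required":["deltas"]}

```bash
ls; mkdir -p pics; python3 - <<'E'
from workcell import env, cams
import cv2
print(env.state(), env.tip_reach)
for n in ["scene","top","wrist"]:
    p=cams.grab_frame(n); cv2.imwrite(f"pics/a_{n}.png",p["img"][:,:,::-1])
    print(n,p["K"].tolist(),p["dist"],p["rvec"],p["tvec"])
E
```

```text
pics
{'time_s': 0.0, 'qpos': array([-6.82378067e+01,  1.83533123e+01,  8.97080859e+01, -2.81207938e-03,
        7.20427868e+01, -1.14647447e+00]), 'qvel': array([-0.03240799, -0.05430077,  0.02581167,  0.03814779,  0.07413902,
        0.05741073]), 'effort': array([ 2.61010347e-03, -4.12454796e+01, -2.31969935e+01,  7.28712184e-02,
        4.56349505e-02, -1.35805603e-04]), 'ee_pos': array([ 223.62525162, -529.19782415,  224.09212457]), 'ee_rot': array([-89.6765178 ,  89.89578064, 113.23301944]), 'force': array([ 0.02501822,  0.43316703, -0.13250528]), 'torque': array([ 0.00557338, -0.02104841,  0.04355164]), 'gripper_width': 91.2065915773335} 11.0
scene [[527.3488304925781, 0.0, 315.47494586203555], [0.0, 527.3488304925781, 244.8043778505279], [0.0, 0.0, 1.0]] [0.00473064 0.         0.         0.         0.        ] [ 0.89064847  2.52318259 -1.03208678] [ 411.11233692  -91.25174564 1498.33172059]
top [[599.7220174154902, 0.0, 324.9634298013847], [0.0, 599.7220174154902, 243.8444974769996], [0.0, 0.0, 1.0]] [-0.05160354  0.          0.          0.          0.        ] [ 2.16938248 -2.1221588   0.14722151] [ -16.02254617  545.87760735 1450.28514851]
wrist [[385.25093960766395, 0.0, 322.1141999043435], [0.0, 385.25093960766395, 238.5062348499177], [0.0, 0.0, 1.0]] [-0.03605854  0.          0.          0.          0.        ] [-2.40909958  1.5969032   0.23686143] [-574.14193367  -32.58341394  392.2904448 ]
```

View pics/a_scene.png

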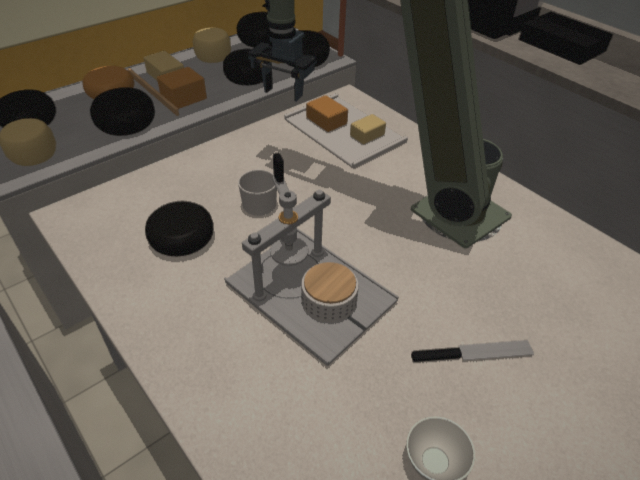

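View pics/a_top.png

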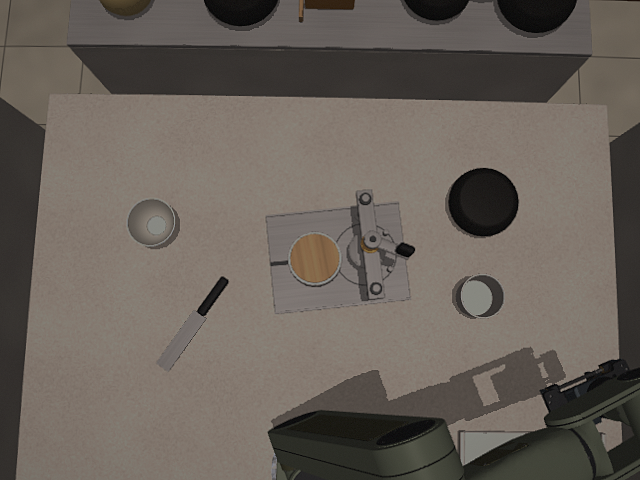

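View pics/a_wrist.png

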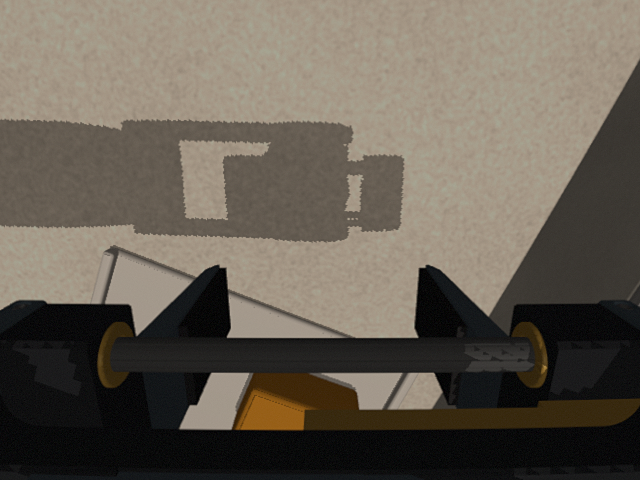

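The scene view shows the press with the mould at (330,290). The top view shows the bed corners at about (266,216), (399,203), (411,299) and (275,313), the mould at (315,259), the screw at (372,240) and the grip at (405,250). Next I'll measure these more precisely.

```bash
cat > h.py <<'E'
from workcell import env, cams
import cv2, numpy as np
from scipy.spatial.transform import Rotation as Ro
def ray(p,uv):
    u=cv2.undistortPoints(np.array([[uv]],float),p["K"],p["dist"])[0,0]
    R=cv2.Rodrigues(np.array(p["rvec"],float))[0]; t=np.array(p["tvec"],float).reshape(3)
    return -R.T@t, R.T@np.array([u[0],u[1],1.])
def onz(p,uv,z):
    c,d=ray(p,uv); return c+d*(z-c[2])/d[2]
def proj(p,P):
    return cv2.projectPoints(np.array(P,float).reshape(-1,3),np.array(p["rvec"],float),np.array(p["tvec"],float),p["K"],p["dist"])[0][:,0]
E
python3 - <<'E'
from h import *
s=env.state(); print(Ro.from_euler('xyz',s["ee_rot"],degrees=True).as_matrix().round(3))
for n in ["top","scene"]:
    p=cams.grab_frame(n)
    for t in ["mould_center","crank_grip","crank","foot_face","press_bridge","press_center","press_stops"]:
        try:
            for d in cams.silhouettes(p,t)[:2]:
                r=d["region"]; ys,xs=np.nonzero(r)
                print(n,t,round(d["conf"],2),np.round(d["centre"],1),xs.min(),xs.max(),ys.min(),ys.max(),r.sum())
        except Exception as e: print(t,e)
    c=p["img"][150:350,230:440] if n=="top" else p["img"][130:370,215:405]
    cv2.imwrite(f"pics/b_{n}.png",cv2.resize(c[:,:,::-1],None,fx=2.5 if n=="scene" else 2.9,fy=2.5 if n=="scene" else 2.9,interpolation=cv2.INTER_CUBIC))
E
```

```text
[[-0.     0.389 -0.921]
 [ 0.001 -0.921 -0.389]
 [-1.    -0.001 -0.   ]]
top mould_center 0.78 [313.3 258.1] 288 339 232 286 2245
top crank_grip 0.81 [386.  244.8] 363 414 230 258 732
top crank 0.97 [390.  246.5] 363 414 229 258 764
top foot_face 0.85 [355.7 251.6] 349 384 234 266 339
top foot_face 0.55 [484.4 200.9] 447 518 167 235 3831
top press_bridge 0.76 [349.7 255.8] 266 414 189 313 11534
top press_bridge 0.26 [358.1 249.4] 348 385 233 267 424
top press_center 0.89 [349.3 252.9] 266 414 189 313 11522
top press_stops 0.94 [348.7 251.2] 266 414 190 312 11290
scene mould_center 0.6 [330.1 292.7] 300 357 262 321 2882
scene crank_grip 0.94 [281.3 184.2] 272 296 152 208 720
scene crank 0.67 [281.4 186.7] 273 296 152 207 681
scene crank 0.44 [438.4 448.5] 407 474 416 479 3569
scene foot_face 0.82 [289.1 249.5] 270 307 238 265 788
scene press_bridge 0.58 [295.4 279.6] 224 397 152 364 12091
scene press_center 0.68 [295.3 277.4] 224 398 153 364 11988
scene press_stops 0.78 [295.4 279.8] 224 398 152 365 12203
```

View pics/b_top.png

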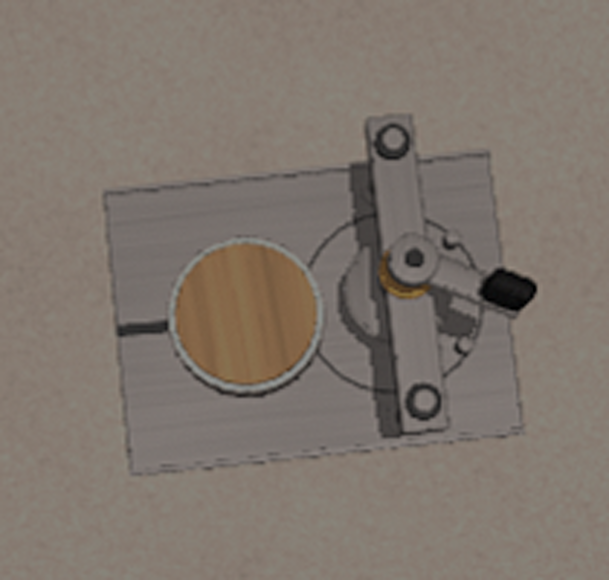

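View pics/b_scene.png

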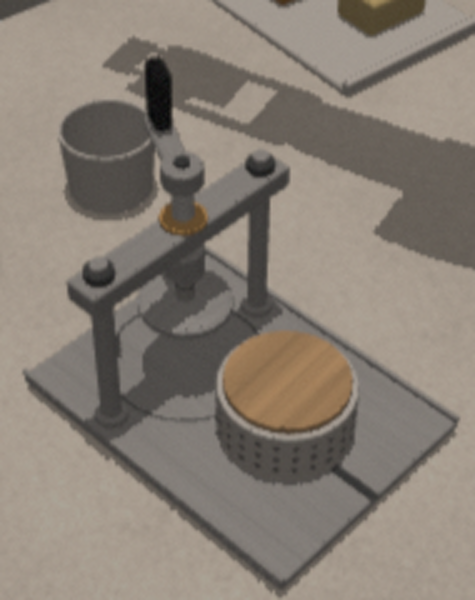

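```bash
cat > fit.py <<'E'
from h import *
from scipy.optimize import least_squares
pt=cams.grab_frame("top"); ps=cams.grab_frame("scene")
obs=[(pt,(125,240,25),(266.2,216.2)),(pt,(125,-100,25),(398.6,202.8)),(pt,(-125,-100,25),(410.3,299.3)),(pt,(-125,240,25),(275.5,313.4)),
(pt,(100,0,220),(365.2,197.9)),(pt,(-100,0,220),(376.2,288.3)),
(ps,(125,-100,25),(225,280.4)),(ps,(125,240,25),(328.2,364)),(ps,(-125,240,25),(397,298.8)),(ps,(100,0,217),(254.2,237.2)),(ps,(-100,0,217),(319.4,194.8))]
def W(q,P):
    c,s=np.cos(q[2]),np.sin(q[2]); P=np.atleast_2d(np.array(P,float))
    return np.c_[q[0]+c*P[:,0]-s*P[:,1],q[1]+s*P[:,0]+c*P[:,1],P[:,2]]
def f(q,sel=None): return np.concatenate([proj(p,W(q,P))[0]-np.array(o) for p,P,o in obs if sel is None or p is sel])
for sel in (pt,ps,None):
    r=least_squares(f,[500,0,0.1],args=(sel,)); print(r.x.round(3),np.degrees(r.x[2]).round(2)); print(r.fun.reshape(-1,2).round(1).tolist())
q=r.x
m=cams.silhouettes(pt,"mould_center")[0]
# wood lid: colour
img=pt["img"].astype(int); w=(img[...,0]-img[...,2]>35); w[:, :280]=0; w[:,345:]=0; w[:225]=0;w[290:]=0
ys,xs=np.nonzero(w); print("lid px",xs.mean(),ys.mean(),w.sum()); 
P=onz(pt,(xs.mean(),ys.mean()),90); print("mould top",P)
img=ps["img"].astype(int); w=(img[...,0]-img[...,2]>35); w[:, :295]=0; w[:,365:]=0; w[:255]=0;w[330:]=0
ys,xs=np.nonzero(w); P2=onz(ps,(xs.mean(),ys.mean()),90); print("mould scene",P2,w.sum())
for Q in (P,P2):
    d=Q[:2]-q[:2]; c,s=np.cos(q[2]),np.sin(q[2]); print("in press",c*d[0]+s*d[1],-s*d[0]+c*d[1])
# grip
for p,box,n in ((pt,(390,425,235,265),'t'),(ps,(265,295,145,185),'s')):
    im=p["img"].astype(int).sum(2); k=im<110; b=np.zeros_like(k); b[box[2]:box[3],box[0]:box[1]]=1; k&=b
    ys,xs=np.nonzero(k); print(n,xs.mean(),ys.mean(),k.sum(),xs.min(),xs.max(),ys.min(),ys.max())
    def g(th):
        th=th[0]; z0=290-16*th/2/np.pi
        L=[(70*np.cos(th)+a*np.cos(th)-b_*np.sin(-th)*-1*0,0,0) for a in [0] for b_ in [0]]
        pts=[(70*np.cos(th),-70*np.sin(th),z0+h) for h in np.linspace(-28,34,9)]
        return (proj(p,W(q,pts)).mean(0)-[xs.mean(),ys.mean()])
    rr=least_squares(g,[1.8]); print("theta",rr.x,rr.fun)
E
python3 fit.py
```

```text
[ 5.24227e+02 -1.05389e+02  1.27000e-01] 7.29
[[-1.0, -1.0], [0.3, -1.5], [0.9, 0.5], [-1.0, 0.9], [0.6, 0.4], [0.2, 0.4]]
[ 5.3299e+02 -9.8783e+01  1.2900e-01] 7.4
[[-1.5, -0.8], [-0.5, 0.6], [2.2, -0.6], [-0.1, 0.6], [-0.1, -0.7]]
[ 5.27483e+02 -1.03300e+02  1.26000e-01] 7.25
[[-1.7, -2.3], [-0.5, -2.7], [0.0, -0.8], [-1.9, -0.5], [-0.3, -1.0], [-0.8, -1.1], [-0.5, -3.1], [-0.2, -2.1], [2.4, -2.7], [0.7, -1.8], [0.6, -2.6]]
lid px 314.35550708833154 257.75027262813524 1834
mould top [504.69294653  20.26518011  90.        ]
mould scene [511.94168168  23.6640019   90.        ] 1653
in press -7.021685742303919 125.45318769866752
in press 0.5978671380438048 127.91053684450121
t 404.8251366120219 249.6448087431694 183 396 414 243 256
theta [2.05935336] [-0.77418153 -0.30322924]
s 278.03139013452915 167.49775784753362 223 274 282 154 181
theta [2.02479858] [0.16806894 0.94755889]
```

Emit:
arm_command(deltas=[[0.55,[0,0,50],0],[0.55,[0,0,100],0],[0.55,[0,0,150],0],[0.55,[0,0,205],0.1],[0.55,[271,690,205],1.298],[0.55,[271,690,205],1.298],[0.55,[271,690,205],1.298],[0.55,[271,690,205],1.298],[0.55,[271,690,205],1.298],[0.55,[271,690,205],1.298],[0.55,[271,690,205],1.298],[0.55,[271,690,205],1.298],[0.55,[271,690,205],1.298],[0.55,[271,690,205],1.298],[0.55,[271,690,205],1.298],[0.55,[271,690,205],1.298],[0.55,[271,690,205],1.298],[0.55,[271,690,205],1.298],[0.55,[271,690,205],1.298],[0.55,[271,690,205],1.298]])

```text
time_s: 3.1
ee_pos: [496.1, 164.5, 428.3]
ee_rot: [-130.4, 89.9, 147.2]
force: [-0.4, -0.2, 0.3]
gripper_width: 50.6
```

```bash
python3 - <<'E'
from h import *
s=env.state(); print(s["time_s"],s["qpos"].round(1),s["ee_pos"].round(1),s["gripper_width"]); print(Ro.from_euler('xyz',s["ee_rot"],degrees=True).as_matrix().round(3))
p=cams.grab_frame("wrist"); cv2.imwrite("pics/c_wrist.png",p["img"][:,:,::-1])
R=cv2.Rodrigues(p["rvec"])[0]; print("cam",-R.T@p["tvec"], R)
E
```

```text
3.1 [17.  10.3 72.   0.1 97.7  9.5] [496.1 164.5 428.3] 50.55270955658174
[[-0.002  0.991  0.132]
 [ 0.001  0.132 -0.991]
 [-1.    -0.002 -0.001]]
cam [485.55831755 245.11469794 588.17377342] [[ 0.99123054  0.13212913 -0.00198007]
 [ 0.1271865  -0.94987102  0.28560225]
 [ 0.03585556 -0.28334951 -0.9583462 ]]
```

View pics/c_wrist.png

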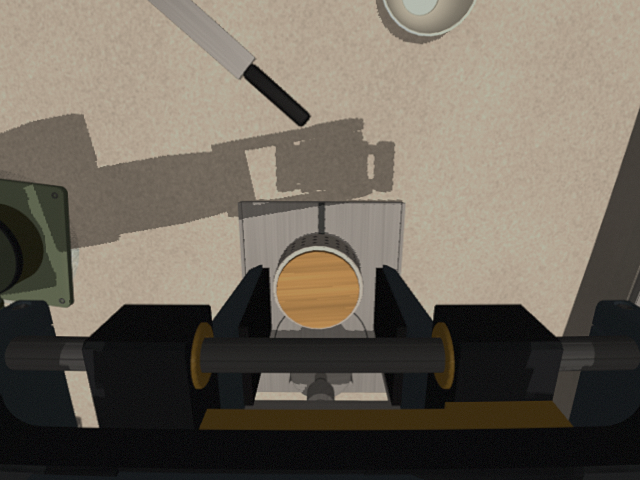

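The wrist view shows the loading edge's corners at (240,201) and (404,202), with the mould's lid at about (318,289), between the fingers.

```bash
python3 - <<'E'
from h import *
p=cams.grab_frame("wrist")
c=p["img"][190:430,220:430]; cv2.imwrite("pics/c2.png",cv2.resize(c[:,:,::-1],None,fx=3,fy=2.5,interpolation=cv2.INTER_CUBIC))
a=onz(p,(240,201.5),25);b=onz(p,(404,202),25); print(a,b,np.hypot(*(a-b)[:2]))
m=(a+b)/2; e=(b-a)[:2]; yaw=np.arctan2(e[1],e[0]); print("yaw",np.degrees(yaw)); 
n=np.array([np.sin(yaw),-np.cos(yaw)]); print("axis",m[:2]+240*n)
print("slot", onz(p,(321.5,204),20))
img=p["img"].astype(int); w=(img[...,0]-img[...,2]>45); w[:,:270]=0;w[:,370:]=0;w[:240]=0;w[332:]=0
ys,xs=np.nonzero(w); print(xs.mean(),ys.mean(),xs.min(),xs.max(),ys.min(),ys.max())
print("mould",onz(p,((xs.min()+xs.max()+0)/2,(ys.min()+ys.max())/2),90),onz(p,(xs.mean(),ys.mean()),90))
E
```

```text
[377.03097757 116.29228625  25.        ] [619.00351446 147.42123959  25.        ] 243.9666377753235
yaw 7.330645724269484
axis [ 528.64007572 -106.18155816]
slot [497.88578828 127.28518984  20.        ]
318.5532338308458 287.1611940298507 278 360 249 325
mould [508.18847011  23.53729989  90.        ] [507.59756345  23.21084481  90.        ]
```

View pics/c2.png

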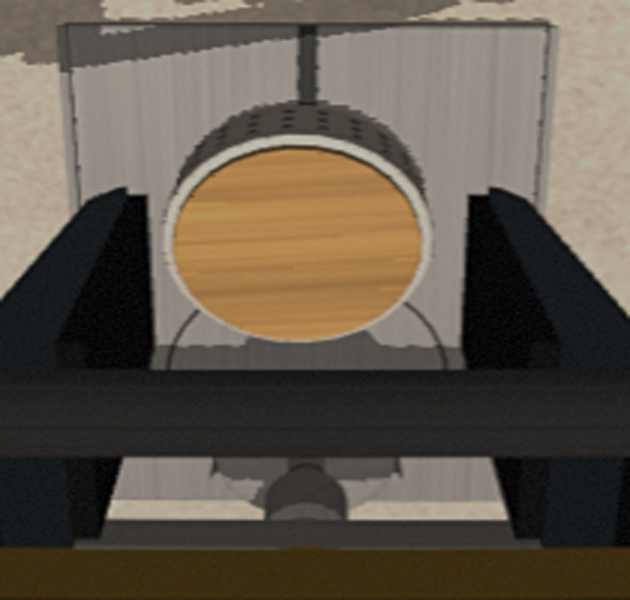

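Emit:
arm_command(deltas=[[0.55,[3.5,-26,-50],0],[0.55,[3.5,-26,-100],0],[0.55,[3.5,-26,-150],0],[0.55,[3.5,-26,-200],0],[0.55,[3.5,-26,-250],0],[0.55,[3.5,-26,-300],0],[0.55,[3.5,-26,-350],0],[0.55,[3.5,-26,-380],0],[0.55,[3.5,-26,-380],0],[0.55,[3.5,-26,-380],0],[0.55,[3.5,-26,-380],0]])

```text
time_s: 4.3
ee_pos: [500.2, 134.2, 52.5]
ee_rot: [95.3, 89.7, 12.5]
force: [0.5, 0.9, -0.5]
gripper_width: 49.9
```

```bash
python3 - <<'E'
from h import *
s=env.state(); print(s["time_s"],s["qpos"].round(1),s["ee_pos"].round(1),s["force"].round(1))
p=cams.grab_frame("wrist"); cv2.imwrite("pics/d_wrist.png",p["img"][:,:,::-1])
p=cams.grab_frame("scene"); cv2.imwrite("pics/d_scene.png",cv2.resize(p["img"][80:380,200:500,::-1],None,fx=2,fy=2))
E
```

```text
4.3 [ 13.7  23.2 110.7  -0.   45.8   6.5] [500.2 134.2  52.5] [ 0.5  0.9 -0.5]
```

View pics/d_wrist.png

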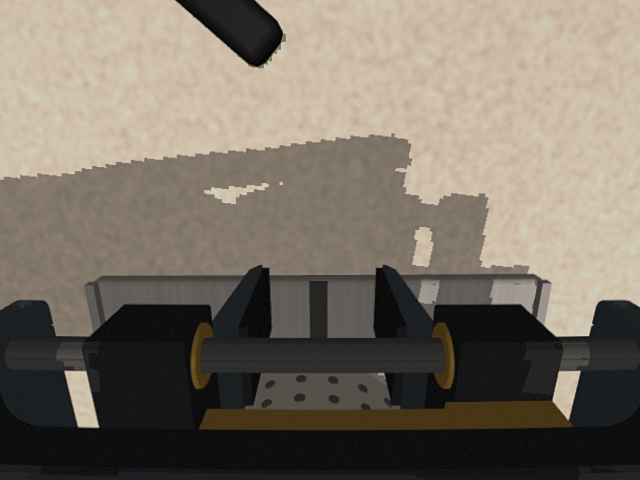

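View pics/d_scene.png

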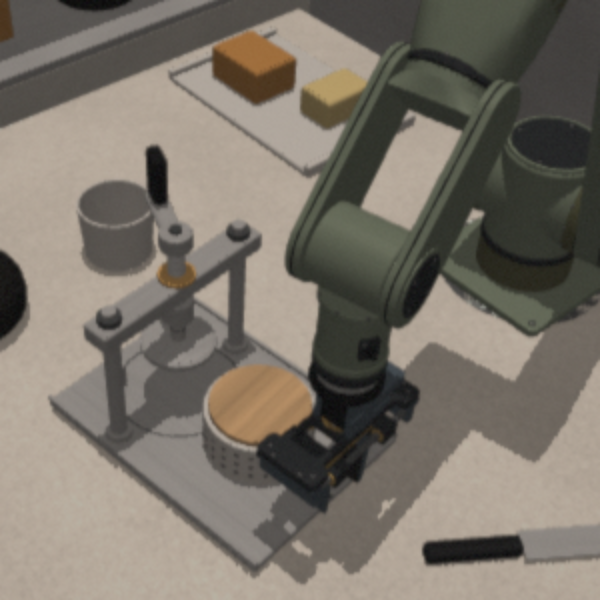

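The fingers straddle the bed groove at column 318, which matches the lip midpoint, so the tool is in line with the press. Pushing now.

Emit:
arm_command(deltas=[[0.55,[1.3,-10,0],0],[0.55,[2.5,-20,0],0],[0.55,[3.8,-30,0],0],[0.55,[5,-40,0],0],[0.55,[6.4,-50,0],0],[0.55,[7.6,-60,0],0],[0.55,[8.9,-70,0],0],[0.55,[10.2,-80,0],0],[0.55,[11.4,-90,0],0],[0.55,[12.7,-100,0],0],[0.55,[14,-110,0],0],[0.55,[15.2,-120,0],0],[0.55,[16.5,-130,0],0],[0.55,[17.2,-135,0],0],[0.55,[17.8,-140,0],0],[0.55,[17.8,-140,0],0]])

```text
time_s: 6.0
ee_pos: [516.0, -6.0, 50.1]
ee_rot: [-176.2, 90.0, 101.0]
force: [-0.3, 2.9, 2.4]
gripper_width: 50.6
```

```bash
python3 - <<'E'
from h import *
s=env.state(); print(s["time_s"],s["qpos"].round(1),s["ee_pos"].round(1),s["force"].round(1))
p=cams.grab_frame("top"); cv2.imwrite("pics/e_top.png",cv2.resize(p["img"][150:350,230:440,::-1],None,fx=2.8,fy=2.8))
p=cams.grab_frame("scene"); cv2.imwrite("pics/e_scene.png",cv2.resize(p["img"][80:380,200:500,::-1],None,fx=2,fy=2))
E
```

```text
6.0 [-2.000e+00  2.340e+01  1.109e+02  1.000e-01  4.580e+01 -9.200e+00] [516.   -6.   50.1] [-0.3  2.9  2.4]
```

View pics/e_top.png

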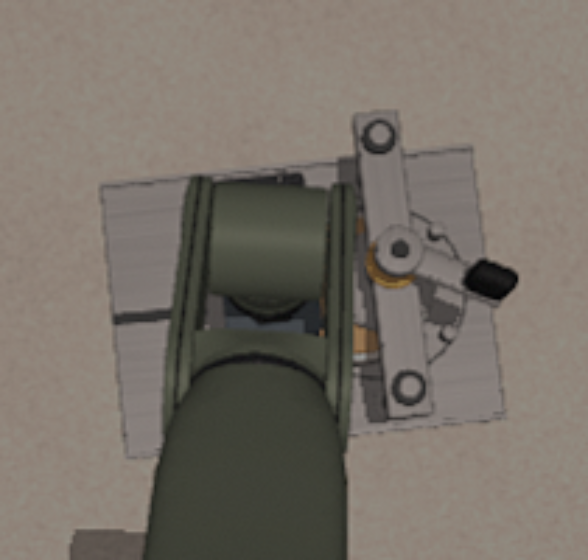

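View pics/e_scene.png

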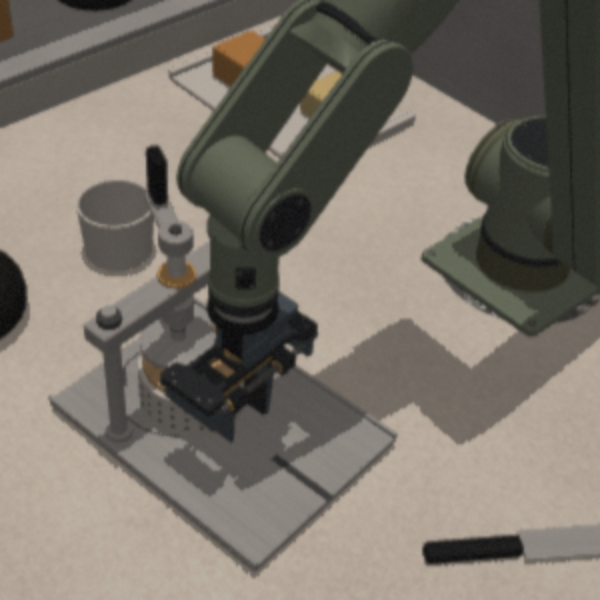

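The wrist fork is about 60 mm to each side. Pushing straight on would bring it close to the crank hub. I'll back off, turn the tool 90° and finish the push with the back of one open finger, which keeps the wrist clear.

Emit:
arm_command(deltas=[[0.55,[-2.5,20,2],0],[0.55,[-5,40,4],0],[1,[-7.6,60,4],0],[1,[-7.6,60,4],0.2],[1,[-7.6,60,4],0.35],[1,[-7.6,60,4],0.5],[1,[-7.6,60,4],0.65],[1,[-7.6,60,4],0.8],[1,[-7.6,60,4],0.95],[1,[-7.6,60,4],1.1],[1,[-7.6,60,4],1.25],[1,[-7.6,60,4],1.4],[1,[-7.6,60,4],1.571],[1,[-7.6,60,4],1.571],[1,[-7.6,60,4],1.571],[1,[-7.6,60,4],1.571]])

```text
time_s: 7.7
ee_pos: [508.5, 54.0, 53.8]
ee_rot: [-96.7, 90.0, -89.5]
force: [-0.6, 0.1, -0.1]
gripper_width: 91.1
```

```bash
python3 - <<'E'
from h import *
s=env.state(); print(s["time_s"],s["qpos"].round(1),s["ee_pos"].round(1),s["force"].round(1),s["gripper_width"])
print(Ro.from_euler('xyz',s["ee_rot"],degrees=True).as_matrix().round(3)[:,1])
p=cams.grab_frame("scene"); cv2.imwrite("pics/f_scene.png",cv2.resize(p["img"][80:380,200:500,::-1],None,fx=2,fy=2))
p=cams.grab_frame("wrist"); cv2.imwrite("pics/f_wrist.png",p["img"][:,:,::-1])
E
```

```text
7.7 [  4.8  22.7 111.2  -0.   46.  -92.4] [508.5  54.   53.8] [-0.6  0.1 -0.1] 91.13876635908733
[-0.126  0.992 -0.   ]
```

View pics/f_scene.png

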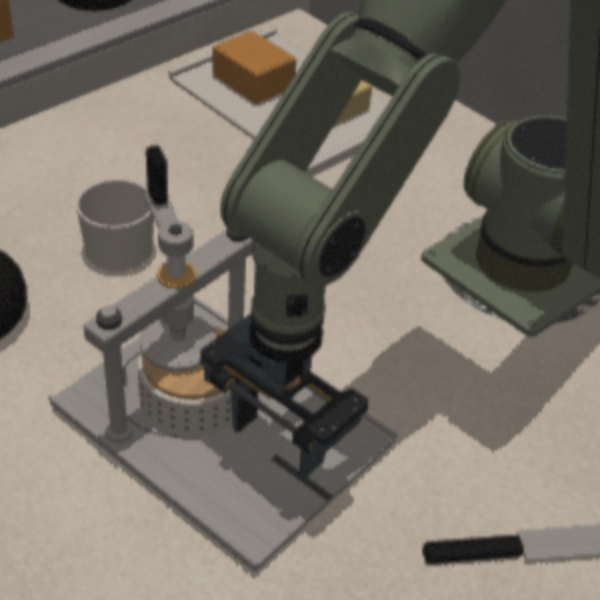

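View pics/f_wrist.png

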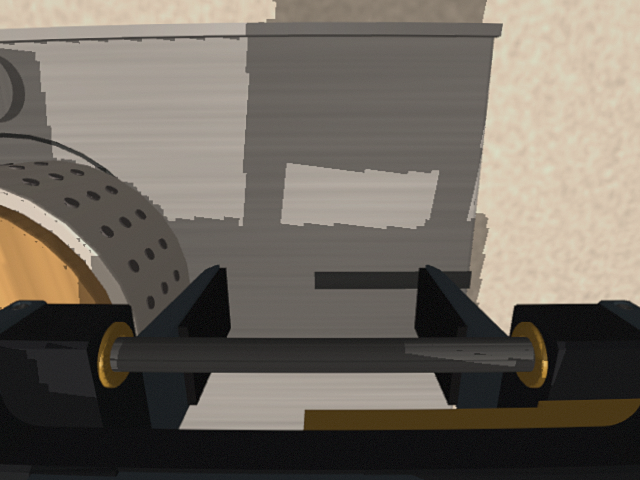

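Emit:
arm_command(deltas=[[1,[0.6,-5,0],0],[1,[1.3,-10,0],0],[1,[1.9,-15,0],0],[1,[2.5,-20,0],0],[1,[3.1,-24,0],0],[1,[3.5,-27,0],0],[1,[3.7,-29,0],0],[1,[3.9,-31,0],0],[1,[4.2,-33,0],0],[1,[4.2,-33,0],0]])

```text
time_s: 8.8
ee_pos: [512.6, 21.8, 54.0]
ee_rot: [92.7, 89.9, 99.9]
force: [-0.5, 5.5, 1.0]
gripper_width: 91.4
```

```bash
python3 - <<'E'
from h import *
s=env.state(); print(s["time_s"],s["ee_pos"].round(1),s["force"].round(1),s["gripper_width"])
p=cams.grab_frame("scene"); cv2.imwrite("pics/g_scene.png",cv2.resize(p["img"][180:330,215:365,::-1],None,fx=4,fy=4))
E
```

```text
8.8 [512.6  21.8  54. ] [-0.5  5.5  1. ] 91.3968333437545
```

View pics/g_scene.png

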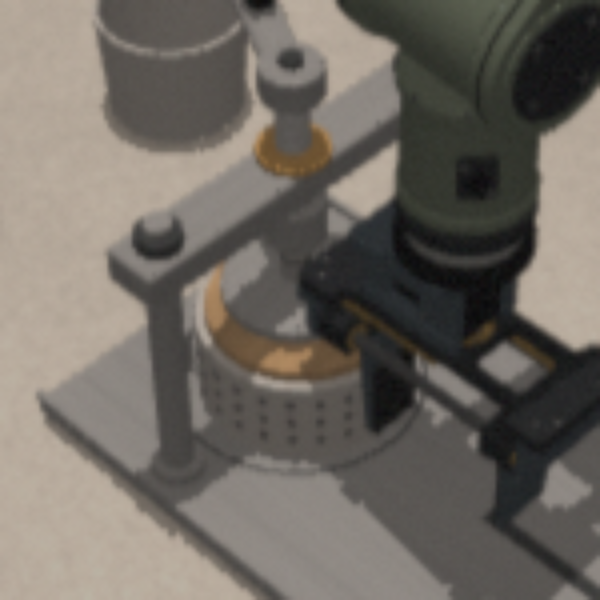

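Emit:
arm_command(deltas=[[1,[0.2,-1.5,0],0],[1,[0.4,-3,0],0],[1,[0.4,-3,0],0]])

```text
time_s: 9.15
ee_pos: [513.0, 18.7, 54.0]
ee_rot: [94.2, 89.9, 101.4]
force: [-1.4, 5.4, 1.3]
gripper_width: 91.1
```

Emit:
arm_command(deltas=[[1,[0.2,-1.5,0],0],[1,[0.4,-3,0],0],[1,[0.4,-3,0],0]])

```text
time_s: 9.45
ee_pos: [514.6, 17.2, 54.3]
ee_rot: [49.1, 89.7, 56.3]
force: [1.4, 10.8, 0.5]
gripper_width: 91.1
```

Emit:
arm_command(deltas=[[1,[0,-1.5,0],0],[1,[0,-3,0],0],[1,[0,-3,0],0]])

```text
time_s: 9.75
ee_pos: [514.9, 16.9, 54.9]
ee_rot: [61.5, 89.5, 68.6]
force: [0.4, 22.9, 2.8]
gripper_width: 91.0
```

```bash
python3 - <<'E'
from h import *
s=env.state(); print(s["time_s"],s["ee_pos"].round(1),s["force"].round(1),s["gripper_width"])
p=cams.grab_frame("scene"); cv2.imwrite("pics/i_scene.png",cv2.resize(p["img"][180:330,215:365,::-1],None,fx=4,fy=4))
p=cams.grab_frame("top"); cv2.imwrite("pics/i_top.png",cv2.resize(p["img"][180:320,330:430,::-1],None,fx=4,fy=4))
E
```

```text
9.75 [514.9  16.9  54.9] [ 0.4 22.9  2.8] 90.97040219867895
```

View pics/i_scene.png

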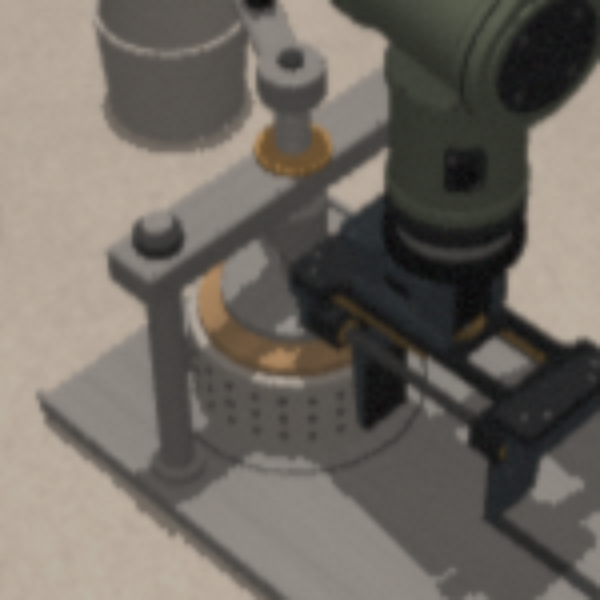

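View pics/i_top.png

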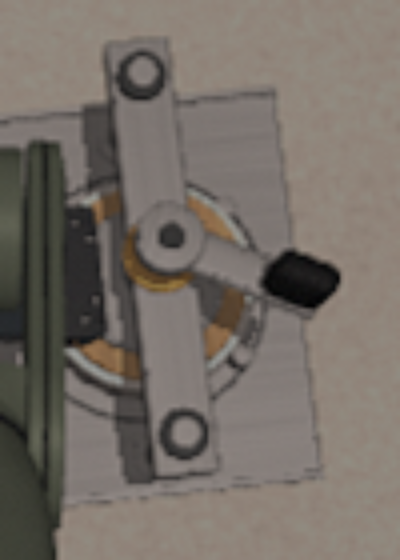

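Emit:
arm_command(deltas=[[1,[0,10,0],0],[1,[-3,40,0],0],[1,[-8,80,0],0],[1,[-12,120,0],0],[1,[-12,120,50],0],[1,[-12,120,100],0],[1,[-12,120,150],0],[1,[-12,120,200],0],[1,[-12,120,250],0],[1,[-12,120,300],0],[1,[-12,120,350],0],[1,[-12,120,390],0]])

```text
time_s: 11.05
ee_pos: [501.5, 131.5, 447.2]
ee_rot: [-16.6, 89.8, -9.4]
force: [0.5, 0.2, 0.2]
gripper_width: 91.3
```

```bash
python3 - <<'E'
from h import *
s=env.state(); print(s["time_s"],s["qpos"].round(1),s["ee_pos"].round(1),s["force"].round(1),s["gripper_width"])
p=cams.grab_frame("scene"); cv2.imwrite("pics/j_scene.png",cv2.resize(p["img"][180:330,215:365,::-1],None,fx=4,fy=4))
p=cams.grab_frame("top"); cv2.imwrite("pics/j_top.png",cv2.resize(p["img"][180:320,300:430,::-1],None,fx=4,fy=4))
np.savez("j.npz",**{k:p[k] for k in ("img","K","dist","rvec","tvec")})
E
```

```text
11.05 [ 13.5  10.   69.9  -0.1 100.  -83.8] [501.5 131.5 447.2] [0.5 0.2 0.2] 91.27306707811584
```

View pics/j_scene.png

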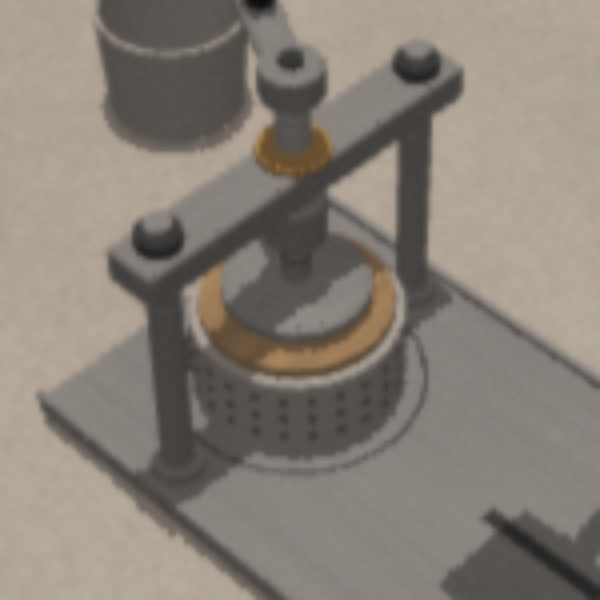

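View pics/j_top.png

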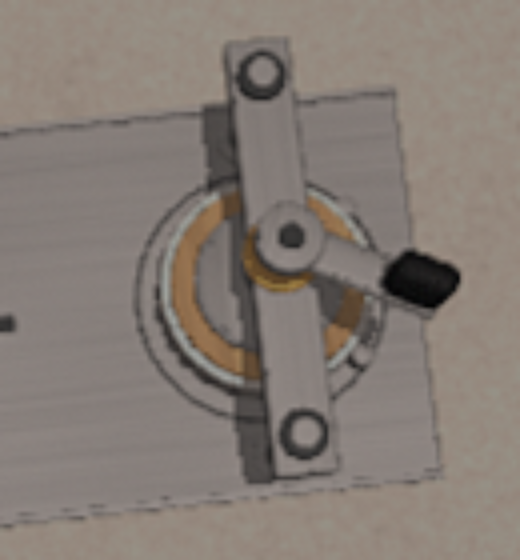

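```bash
python3 - <<'E'
from h import *
def W(q,P):
    c,s=np.cos(q[2]),np.sin(q[2]); P=np.atleast_2d(np.array(P,float))
    return np.c_[q[0]+c*P[:,0]-s*P[:,1],q[1]+s*P[:,0]+c*P[:,1],P[:,2]]
from scipy.optimize import least_squares
def run(n,q0,box,f,lim):
    p=cams.grab_frame(n); img=p["img"].astype(int)
    w=((img[...,0]-img[...,2])>38).astype(np.uint8)
    m=np.zeros_like(w); m[lim[2]:lim[3],lim[0]:lim[1]]=1; w&=m
    cnt,_=cv2.findContours(w,0,cv2.CHAIN_APPROX_NONE)
    x0,y0,x1,y1=box; big=cv2.resize(p["img"][y0:y1,x0:x1,::-1],None,fx=f,fy=f,interpolation=cv2.INTER_CUBIC)
    a=np.linspace(0,2*np.pi,120)
    for r,z,col in ((59,90,(0,0,255)),(65,82,(255,255,0)),(65,20,(255,0,255)),(45,97,(0,255,0))):
        u=(proj(p,W(q0,np.c_[r*np.cos(a),r*np.sin(a),a*0+z]))-[x0,y0]+.5)*f
        cv2.polylines(big,[u.round().astype(int)],True,col,1)
    for P in ((46,-55,20),(-46,-55,20),(46,-55,55),(-46,-55,55),(125,240,25),(-125,240,25),(125,-100,25),(-125,-100,25),(100,0,220),(-100,0,220)):
        u=((proj(p,W(q0,P))[0]-[x0,y0]+.5)*f).round().astype(int); cv2.circle(big,tuple(int(v) for v in u),3,(0,255,255),1)
    cv2.imwrite(f"pics/k_{n}.png",big)
run("top",[524.2,-105.4,.127],(250,180,430,320),4.2,(330,400,220,290))
run("scene",[533,-98.8,.129],(215,180,405,370),3.1,(0,1,0,1))
E
```

View pics/k_top.png

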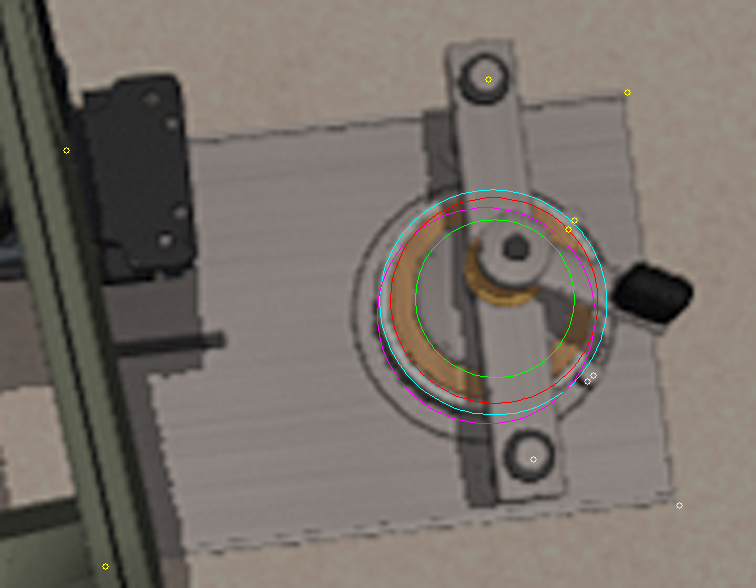

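View pics/k_scene.png

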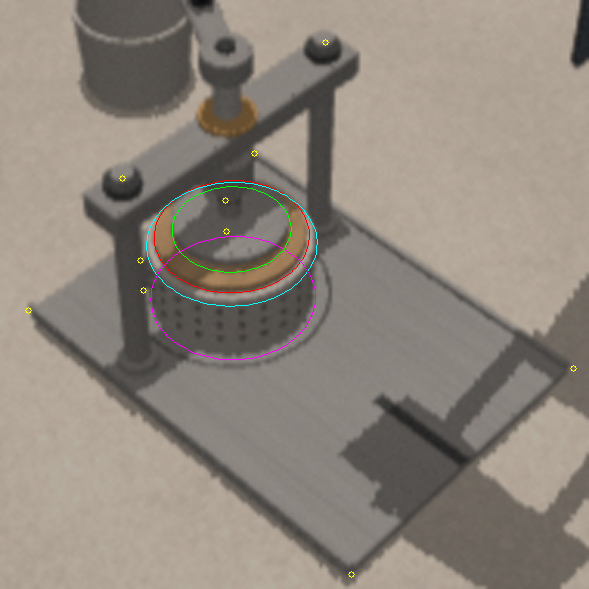

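The model overlaid with the mould at home agrees with both pictures to 1–2 px. The push ended at 23 N with no further travel, so the mould is home. Now over to the crank grip.

Emit:
arm_command(deltas=[[1,[4,-50,0],-0.14],[1,[4,-100,0],-0.29],[1,[4,-150,0],-0.43],[1,[4,-200,0],-0.58],[1,[4,-250,0],-0.72],[1,[4.5,-304,-14],-0.87],[1,[4.5,-304,-14],-1.02],[1,[4.5,-304,-14],-1.17],[1,[4.5,-304,-14],-1.32],[1,[4.5,-304,-14],-1.47],[1,[4.5,-304,-14],-1.62],[1,[4.5,-304,-14],-1.77],[1,[4.5,-304,-14],-1.92],[1,[4.5,-304,-14],-2.04],[1,[4.5,-304,-14],-2.04],[1,[4.5,-304,-14],-2.04]])

```text
time_s: 12.85
ee_pos: [505.6, -171.7, 428.5]
ee_rot: [-83.4, 89.8, 167.1]
force: [-0.4, -1.3, -0.6]
gripper_width: 91.3
```

```bash
python3 - <<'E'
from h import *
s=env.state(); print(s["time_s"],s["qpos"].round(1),s["ee_pos"].round(1),s["force"].round(1),s["gripper_width"])
R=Ro.from_euler('xyz',s["ee_rot"],degrees=True).as_matrix(); print(np.degrees(np.arctan2(R[1,1],R[0,1])))
p=cams.grab_frame("wrist"); cv2.imwrite("pics/l_wrist.png",p["img"][:,:,::-1])
E
```

```text
12.85 [-20.   11.5  70.5  -0.   98.2  -0.5] [ 505.6 -171.7  428.5] [-0.4 -1.3 -0.6] 91.30503672550857
-19.462536280230196
```

View pics/l_wrist.png

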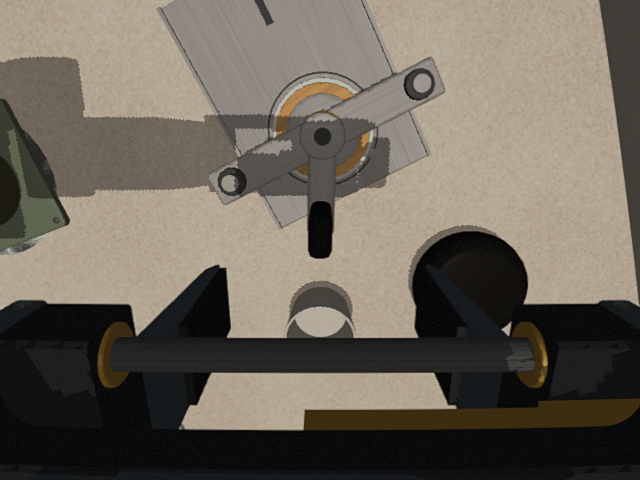

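The wrist view shows the column nuts at (422,83) and (232,181), the hub at (322,136), and the grip at column 320, rows 203–258, lined up with the tool.

```bash
python3 - <<'E'
from h import *
p=cams.grab_frame("wrist")
c=p["img"][60:280,200:450]; cv2.imwrite("pics/m.png",cv2.resize(c[:,:,::-1],None,fx=3,fy=2.7,interpolation=cv2.INTER_CUBIC))
a=onz(p,(422,83),220);b=onz(p,(232,181),220);print(a,b,np.hypot(*(a-b)[:2]),"mid",(a+b)/2,"yaw",np.degrees(np.arctan2(*(a-b)[[1,0]])))
k=(p["img"].astype(int).max(2)<38); m=np.zeros_like(k); m[190:265,295:350]=1; k&=m
ys,xs=np.nonzero(k); print(xs.min(),xs.max(),ys.min(),ys.max())
for z in (285,288,318): print(z,"outer top edge", onz(p,(xs.mean(),ys.max()),z))
print("hub",[onz(p,(322,136),z)[:2].round(1) for z in (262,270)])
# fit model of paddle: axis (x,y), theta
from scipy.optimize import least_squares
ax=((a+b)/2)[:2]
def mask(th,ax):
    d=np.array([np.cos(th),np.sin(th)]);n=np.array([-d[1],d[0]]); z0=290-16*((np.radians(7.3)-th))/2/np.pi
    P=[np.r_[ax+d*(70+u)+n*v,z0+h] for u in(-17,17) for v in(-9,9) for h in(-28,34)]
    return proj(p,P)
for deg in (-111,-110,-109,-108):
    u=mask(np.radians(deg),ax); print(deg,u.min(0).round(1),u.max(0).round(1))
E
```

```text
[628.54236049 -91.45862753 220.        ] [ 433.17374947 -115.87896819  220.        ] 196.88892099814916 mid [ 530.85805498 -103.66879786  220.        ] yaw 7.124803905716866
308 331 201 257
285 outer top edge [ 494.83529717 -195.12120446  285.        ]
288 outer top edge [ 495.21504381 -194.13202026  288.        ]
318 outer top edge [ 499.01251022 -184.24017827  318.        ]
hub [array([ 529. , -104.2]), array([ 529.1, -104. ])]
-111 [308.7 196.9] [334.6 258.1]
-110 [310.7 197.1] [335.9 258. ]
-109 [312.  197.1] [337.2 258. ]
-108 [313.3 196.9] [339.1 258.2]
```

View pics/m.png

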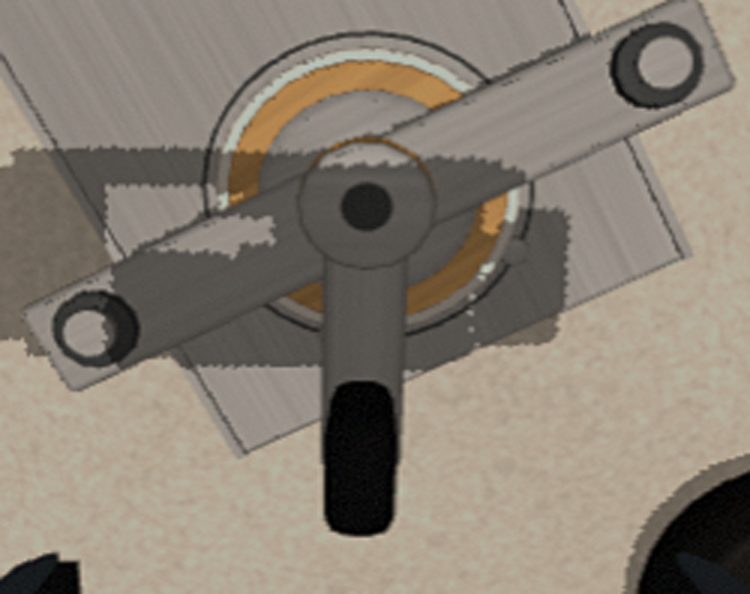

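The mould's rim, the foot and the engraved ring look concentric. Descending onto the grip.

Emit:
arm_command(deltas=[[1,[0,1.5,-40],0],[1,[0,1.5,-80],0],[1,[0,1.5,-120],0],[1,[0,1.5,-150],0],[1,[0,1.5,-150],0],[0,[0,1.5,-150],0],[0,[0,1.5,-150],0],[0,[0,1.5,-150],0],[0,[0,1.5,-150],0],[0,[0,1.5,-150],0]], grip_force=25)

```text
time_s: 13.95
ee_pos: [506.3, -170.3, 280.8]
ee_rot: [89.4, 89.9, -20.2]
force: [0.1, 0.2, 0.5]
gripper_width: 54.3
```

```bash
python3 - <<'E'
from h import *
s=env.state(); print(s["time_s"],s["qpos"].round(1),s["ee_pos"].round(1),s["force"].round(1),s["torque"].round(2),s["gripper_width"])
# stroke deltas
ax=np.array([529.7,-104.5])
def tab(ph0,n,step,r=70):
    for i in range(1,n+1):
        ph=np.radians(ph0)-step*i
        d=r*np.array([np.cos(ph)-np.cos(np.radians(ph0)),np.sin(ph)-np.sin(np.radians(ph0))])
        print(i,d.round(1),round(-16*step*i/2/np.pi,1),round(-step*i,2))
tab(-110,16,.14)
E
```

```text
13.95 [-19.8  12.8  89.3  -0.   77.8  -0.2] [ 506.3 -170.3  280.8] [0.1 0.2 0.5] [-0.03 -0.08  0.01] 54.321121458822475
1 [-8.9  4. ] -0.4 -0.14
2 [-17.2   9.2] -0.7 -0.28
3 [-24.7  15.5] -1.1 -0.42
4 [-31.3  22.8] -1.4 -0.56
5 [-36.7  30.9] -1.8 -0.7
6 [-41.   39.7] -2.1 -0.84
7 [-44.  49.] -2.5 -0.98
8 [-45.7  58.7] -2.9 -1.12
9 [-46.   68.5] -3.2 -1.26
10 [-44.9  78.2] -3.6 -1.4
11 [-42.5  87.7] -3.9 -1.54
12 [-38.8  96.7] -4.3 -1.68
13 [-33.9 105.2] -4.6 -1.82
14 [-27.8 112.9] -5.0 -1.96
15 [-20.8 119.7] -5.3 -2.1
16 [-12.8 125.4] -5.7 -2.24
```

Not closed yet (54 mm), so I'll let the fingers finish.

Emit:
arm_command(deltas=[[0,[0,0,0],0],[0,[0,0,0],0],[0,[0,0,0],0],[0,[0,0,0],0],[0,[0,0,0],0],[0,[0,0,0],0],[0,[0,0,0],0]], grip_force=25)

```text
time_s: 14.65
ee_pos: [505.4, -170.1, 279.9]
ee_rot: [-71.6, 89.9, 178.8]
force: [-3.9, 0.0, 1.4]
gripper_width: 17.6
```

```bash
python3 - <<'E'
from h import *
s=env.state(); print(s["time_s"],s["qpos"].round(1),s["ee_pos"].round(1),s["force"].round(1),s["torque"].round(2),s["gripper_width"])
E
```

```text
14.65 [-19.8  12.8  89.4  -0.   77.9  -0.2] [ 505.4 -170.1  279.9] [-3.9  0.   1.4] [-0.06  0.28 -0.01] 17.590919053278327
```

Emit:
arm_command(deltas=[[0,[-4.4,1.9,-0.2],-0.07],[0,[-8.9,4,-0.4],-0.14],[0,[-17.2,9.2,-0.7],-0.28],[0,[-24.7,15.5,-1.1],-0.42],[0,[-31.3,22.8,-1.4],-0.56],[0,[-36.7,30.9,-1.8],-0.7],[0,[-36.7,30.9,-1.8],-0.7]])

```text
time_s: 15.35
ee_pos: [468.3, -139.3, 278.2]
ee_rot: [15.4, 89.9, -134.3]
force: [-4.3, -3.6, 1.6]
gripper_width: 17.7
```

```bash
python3 - <<'E'
from h import *
s=env.state(); print(s["time_s"],s["qpos"].round(1),s["ee_pos"].round(1),s["force"].round(1),s["torque"].round(2),s["gripper_width"])
p=cams.grab_frame("top"); cv2.imwrite("pics/n_top.png",cv2.resize(p["img"][150:350,300:440,::-1],None,fx=3,fy=3))
E
```

```text
15.35 [-17.9   8.7  94.9  -0.1  76.4  41.9] [ 468.3 -139.3  278.2] [-4.3 -3.6  1.6] [-0.07  0.59 -0.28] 17.650032432974246
```

View pics/n_top.png

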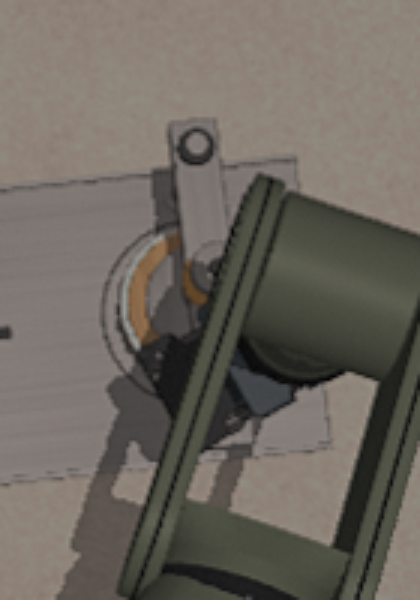

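Emit:
arm_command(deltas=[[0,[-4.3,8.8,-0.3],-0.14],[0,[-7.3,18.1,-0.7],-0.28],[0,[-9,27.8,-1.1],-0.42],[0,[-9.3,37.6,-1.4],-0.56],[0,[-8.2,47.3,-1.8],-0.7],[0,[-5.8,56.8,-2.1],-0.84],[0,[-2.1,65.8,-2.5],-0.98],[0,[2.8,74.3,-2.8],-1.12],[0,[8.9,82,-3.2],-1.26],[0,[15.9,88.8,-3.5],-1.4],[0,[15.9,88.8,-3.5],-1.4],[0,[15.9,88.8,-3.5],-1.4]])

```text
time_s: 16.6
ee_pos: [483.9, -50.1, 274.6]
ee_rot: [30.9, 89.8, 161.1]
force: [-8.3, 0.9, 3.4]
gripper_width: 17.9
```

```bash
cat > st.py <<'E'
from h import *
s=env.state(); R=Ro.from_euler('xyz',s["ee_rot"],degrees=True).as_matrix()
print(s["time_s"],s["qpos"].round(1),s["ee_pos"].round(1),s["force"].round(1),s["torque"].round(2),s["gripper_width"].round(1),"yaw",np.degrees(np.arctan2(R[1,1],R[0,1])).round(2))
E
python3 st.py; python3 - <<'E'
import numpy as np
def tab(ph0,n,step,r=70):
    for i in range(1,n+1):
        ph=np.radians(ph0)-step*i
        d=r*np.array([np.cos(ph)-np.cos(np.radians(ph0)),np.sin(ph)-np.sin(np.radians(ph0))])
        print(i,d.round(1),round(-16*step*i/2/np.pi,1),round(-step*i,2))
tab(-110-np.degrees(2.1),21,.15)
E
```

```text
1 [8.6 6.1] -0.4 -0.15
2 [17.9 10.8] -0.8 -0.3
3 [27.9 14.1] -1.1 -0.45
4 [38.2 15.8] -1.5 -0.6
5 [48.7 16. ] -1.9 -0.75
6 [59.1 14.6] -2.3 -0.9
7 [69.2 11.7] -2.7 -1.05
8 [78.7  7.3] -3.1 -1.2
9 [87.5  1.5] -3.4 -1.35
10 [95.3 -5.5] -3.8 -1.5
11 [101.9 -13.6] -4.2 -1.65
12 [107.3 -22.6] -4.6 -1.8
13 [111.3 -32.3] -5.0 -1.95
14 [113.8 -42.5] -5.3 -2.1
15 [114.7 -52.9] -5.7 -2.25
16 [114.  -63.4] -6.1 -2.4
17 [111.8 -73.7] -6.5 -2.55
18 [108.1 -83.5] -6.9 -2.7
19 [103.  -92.6] -7.3 -2.85
20 [  96.5 -100.9] -7.6 -3.0
21 [  88.9 -108.1] -8.0 -3.15Traceback (most recent call last):
  File "st.py", line 3, in <module>
    print(s["time_s"],s["qpos"].round(1),s["ee_pos"].round(1),s["force"].round(1),s["torque"].round(2),s["gripper_width"].round(1),"yaw",np.degrees(np.arctan2(R[1,1],R[0,1])).round(2))
                                                                                                       ^^^^^^^^^^^^^^^^^^^^^^^^
AttributeError: 'float' object has no attribute 'round'
```

Emit:
arm_command(deltas=[[0.45,[0,0,0],0],[0.45,[0,0,0],0],[0.45,[0,0,0],0],[0.45,[0,0,35],0],[0.45,[0,0,70],0],[0.45,[0,0,70],0.15],[0.45,[0,0,70],0.3],[0.45,[0,0,70],0.45],[0.45,[0,0,70],0.6],[0.45,[0,0,70],0.75],[0.45,[0,0,70],0.9],[0.45,[0,0,70],1.05],[0.45,[0,0,70],1.2],[0.45,[0,0,70],1.35],[0.45,[0,0,70],1.5],[0.45,[0,0,70],1.65],[0.45,[0,0,70],1.8],[0.45,[0,0,70],1.95],[0.45,[0,0,70],2.1],[0.45,[0,0,70],2.25]])

```text
time_s: 18.6
ee_pos: [485.7, -50.5, 344.7]
ee_rot: [107.2, 89.9, 6.6]
force: [0.1, 0.3, -0.1]
gripper_width: 41.0
```

Emit:
arm_command(deltas=[[0.45,[0,0,0],0.15],[0.45,[0,0,0],0.3],[0.45,[0,0,0],0.45],[0.45,[0,0,0],0.6],[0.45,[0,0,0],0.75],[0.45,[0,0,0],0.892],[0.45,[0,0,0],0.892],[0.45,[0,0,0],0.892]])

```text
time_s: 19.4
ee_pos: [485.5, -50.5, 344.7]
ee_rot: [66.8, 90.0, 16.8]
force: [-0.5, 0.5, 0.0]
gripper_width: 40.9
```

```bash
sed -i 's/s\["gripper_width"\].round(1)/s["gripper_width"]/' st.py; python3 st.py; python3 - <<'E'
from h import *
p=cams.grab_frame("wrist"); cv2.imwrite("pics/o_wrist.png",p["img"][:,:,::-1])
E
```

```text
19.4 [ -7.3   7.2  87.3   0.   85.4 -47.3] [485.5 -50.5 344.7] [-0.5  0.5  0. ] [ 0.08 -0.12 -0.06] 40.877974611749075 yaw 39.97
```

View pics/o_wrist.png

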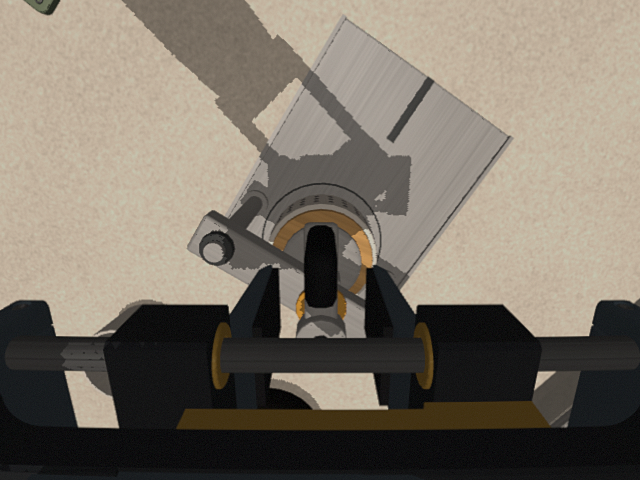

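The grip sits midway between the jaws (column 320). Going down to regrip.

Emit:
arm_command(deltas=[[0.45,[0,0,-35],0],[0.45,[0,0,-70],0],[0.45,[0,0,-70],0],[0,[0,0,-70],0],[0,[0,0,-70],0],[0,[0,0,-70],0],[0,[0,0,-70],0],[0,[0,0,-70],0],[0,[0,0,-70],0]])

```text
time_s: 20.35
ee_pos: [485.5, -51.2, 276.5]
ee_rot: [16.5, 89.8, -33.5]
force: [-2.4, -2.0, 5.8]
gripper_width: 17.8
```

```bash
python3 st.py
```

```text
20.35 [ -7.3   8.6  95.3  -0.1  76.  -47.3] [485.5 -51.2 276.5] [-2.4 -2.   5.8] [-0.49  0.34 -0.43] 17.77098975140682 yaw 40.04
```

Emit:
arm_command(deltas=[[0,[8.6,6.1,-0.4],-0.15],[0,[17.9,10.8,-0.8],-0.3],[0,[27.9,14.1,-1.1],-0.45],[0,[38.2,15.8,-1.5],-0.6],[0,[48.7,16,-1.9],-0.75],[0,[59.1,14.6,-2.3],-0.9],[0,[69.2,11.7,-2.7],-1.05],[0,[78.7,7.3,-3.1],-1.2],[0,[87.5,1.5,-3.4],-1.35],[0,[95.3,-5.5,-3.8],-1.5],[0,[95.3,-5.5,-3.8],-1.5]])

```text
time_s: 21.45
ee_pos: [578.8, -57.0, 272.7]
ee_rot: [-29.3, 89.8, -165.4]
force: [-9.6, -0.3, 8.9]
gripper_width: 17.8
```

```bash
python3 st.py; python3 - <<'E'
from h import *
p=cams.grab_frame("scene"); cv2.imwrite("pics/p_scene.png",cv2.resize(p["img"][120:330,215:425,::-1],None,fx=2.8,fy=2.8))
E
```

```text
21.45 [-6.7 17.6 83.8 -0.1 78.8 39.4] [578.8 -57.  272.7] [-9.6 -0.3  8.9] [-0.41  1.19 -0.66] 17.830940901228228 yaw -46.13
```

View pics/p_scene.png

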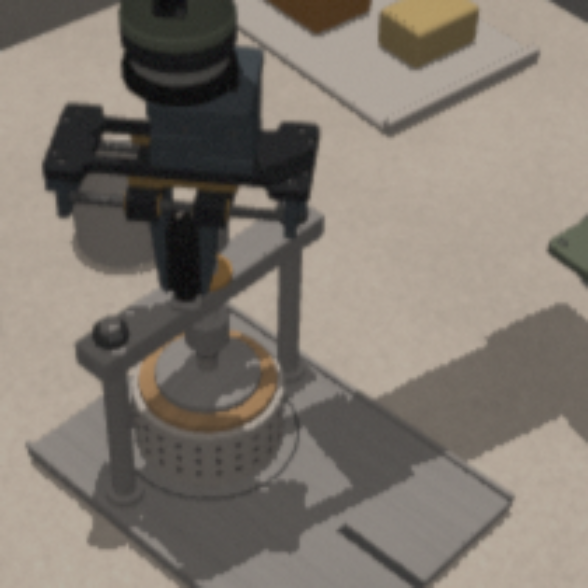

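Emit:
arm_command(deltas=[[0,[6.6,-8.1,0.6],-0.15],[0,[12,-17.1,0.7],-0.3],[0,[16,-26.8,0.3],-0.45],[0,[18.5,-37,0],-0.6],[0,[19.4,-47.4,-0.4],-0.75],[0,[18.7,-57.9,-0.8],-0.9],[0,[16.5,-68.2,-1.2],-1.05],[0,[12.8,-78,-1.6],-1.2],[0,[7.7,-87.1,-2],-1.35],[0,[1.2,-95.4,-2.3],-1.5],[0,[1.2,-95.4,-2.3],-1.5],[0,[1.2,-95.4,-2.3],-1.5]])

```text
time_s: 22.7
ee_pos: [579.9, -149.7, 268.9]
ee_rot: [-3.6, 89.7, 134.6]
force: [-6.6, 4.6, 1.6]
gripper_width: 17.8
```

```bash
python3 st.py;python3 - <<'E'
import numpy as np
def tab(ph0,n,step,r=70):
    for i in range(1,n+1):
        ph=np.radians(ph0)-step*i
        d=r*np.array([np.cos(ph)-np.cos(np.radians(ph0)),np.sin(ph)-np.sin(np.radians(ph0))])
        print(i,d.round(1),round(-16*step*i/2/np.pi,1),round(-step*i,2))
tab(-110-np.degrees(5.1),20,.15)
E
```

```text
22.7 [-15.7  19.3  81.8   0.2  79.1 116.1] [ 579.9 -149.7  268.9] [-6.6  4.6  1.6] [ 0.56  0.83 -0.17] 17.832791492736956 yaw -131.83
1 [-7.6 -7.2] -0.4 -0.15
2 [-16.2 -13.2] -0.8 -0.3
3 [-25.6 -17.9] -1.1 -0.45
4 [-35.6 -21.1] -1.5 -0.6
5 [-46.  -22.7] -1.9 -0.75
6 [-56.5 -22.8] -2.3 -0.9
7 [-66.8 -21.3] -2.7 -1.05
8 [-76.9 -18.3] -3.1 -1.2
9 [-86.4 -13.9] -3.4 -1.35
10 [-95.1  -8. ] -3.8 -1.5
11 [-102.8   -0.9] -4.2 -1.65
12 [-109.4    7.2] -4.6 -1.8
13 [-114.7   16.3] -5.0 -1.95
14 [-118.6   26. ] -5.3 -2.1
15 [-121.    36.2] -5.7 -2.25
16 [-121.8   46.7] -6.1 -2.4
17 [-121.1   57.1] -6.5 -2.55
18 [-118.8   67.4] -6.9 -2.7
19 [-115.    77.2] -7.3 -2.85
20 [-109.8   86.3] -7.6 -3.0
```

Emit:
arm_command(deltas=[[0.45,[0,0,0],0],[0.45,[0,0,0],0],[0.45,[0,0,0],0],[0.45,[-0.5,0,35],0],[0.45,[-1,0,70],0],[0.45,[-1,0,70],0.15],[0.45,[-1,0,70],0.3],[0.45,[-1,0,70],0.45],[0.45,[-1,0,70],0.6],[0.45,[-1,0,70],0.75],[0.45,[-1,0,70],0.9],[0.45,[-1,0,70],1.05],[0.45,[-1,0,70],1.2],[0.45,[-1,0,70],1.35],[0.45,[-1,0,70],1.5],[0.45,[-1,0,70],1.65],[0.45,[-1,0,70],1.8],[0.45,[-1,0,70],1.95],[0.45,[-1,0,70],2.1],[0.45,[-1,0,70],2.25]])

```text
time_s: 24.7
ee_pos: [581.0, -151.5, 338.6]
ee_rot: [81.1, 90.0, -11.4]
force: [0.0, -0.6, 0.7]
gripper_width: 41.1
```

Emit:
arm_command(deltas=[[0.45,[0,0,0],0.15],[0.45,[0,0,0],0.3],[0.45,[0,0,0],0.45],[0.45,[0,0,0],0.6],[0.45,[0,0,0],0.75],[0.45,[0,0,0],0.892],[0.45,[0,0,0],0.892],[0.45,[0,0,0],0.892]])

```text
time_s: 25.5
ee_pos: [580.9, -151.4, 338.6]
ee_rot: [45.4, 90.0, 3.4]
force: [0.6, 0.5, 0.3]
gripper_width: 40.8
```

```bash
python3 st.py; python3 - <<'E'
from h import *
p=cams.grab_frame("wrist"); cv2.imwrite("pics/q_wrist.png",p["img"][:,:,::-1])
p=cams.grab_frame("scene"); cv2.imwrite("pics/q_scene.png",cv2.resize(p["img"][200:320,230:350,::-1],None,fx=4.8,fy=4.8))
E
```

```text
25.5 [-15.7  18.1  73.8   0.   88.  -63.8] [ 580.9 -151.4  338.6] [0.6 0.5 0.3] [ 0.07 -0.13 -0.02] 40.780812615530294 yaw 48.07
```

View pics/q_wrist.png

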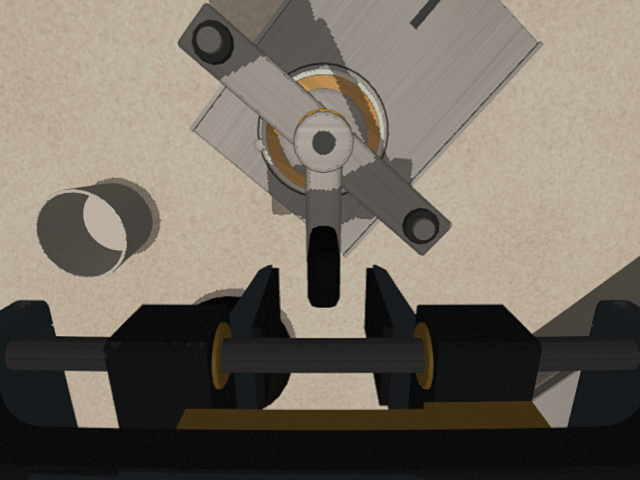

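View pics/q_scene.png

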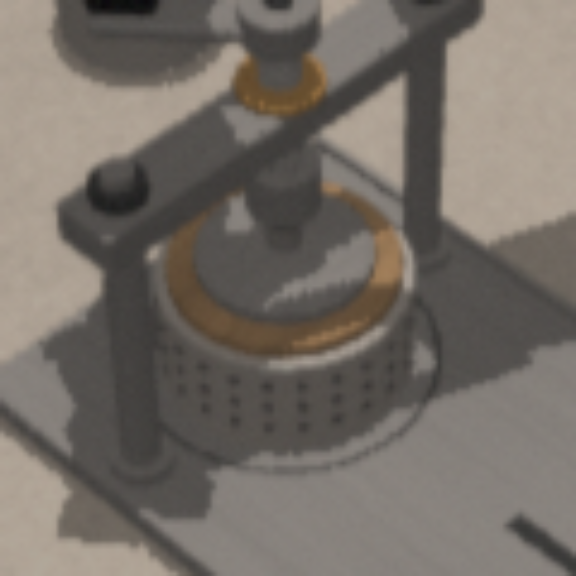

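Emit:
arm_command(deltas=[[0.45,[0,0,-35],0],[0.45,[0,0,-70],0],[0.45,[0,0,-70],0],[0.45,[0,0,-70],0],[0,[0,0,-70],0],[0,[0,0,-70],0],[0,[0,0,-70],0],[0,[0,0,-70],0],[0,[0,0,-70],0],[0,[0,0,-70],0]])

```text
time_s: 26.6
ee_pos: [581.6, -151.3, 269.9]
ee_rot: [37.0, 89.8, -4.8]
force: [1.5, 2.5, 6.0]
gripper_width: 17.7
```

Emit:
arm_command(deltas=[[0,[-7.6,-7.2,-0.4],-0.15],[0,[-16.2,-13.2,-0.8],-0.3],[0,[-25.6,-17.9,-1.1],-0.45],[0,[-35.6,-21.1,-1.5],-0.6],[0,[-46,-22.7,-1.9],-0.75],[0,[-56.5,-22.8,-2.3],-0.9],[0,[-66.8,-21.3,-2.7],-1.05],[0,[-76.9,-18.3,-3.1],-1.2],[0,[-86.4,-13.9,-3.4],-1.35],[0,[-86.4,-13.9,-3.4],-1.35]])

```text
time_s: 27.6
ee_pos: [494.3, -165.6, 266.5]
ee_rot: [84.7, 89.8, -34.4]
force: [2.6, -1.2, 7.5]
gripper_width: 17.8
```

```bash
python3 st.py
```

```text
27.6 [-19.8  12.   92.4  -0.   75.4   9.4] [ 494.3 -165.6  266.5] [ 2.6 -1.2  7.5] [-0.11  0.39 -0.4 ] 17.75528978903561 yaw -29.16
```

Emit:
arm_command(deltas=[[0,[-8.7,5.9,0.2],-0.15],[0,[-16.4,13,0],-0.3],[0,[-23,21.1,-0.2],-0.45],[0,[-28.3,30.2,-0.6],-0.6],[0,[-32.2,39.9,-0.9],-0.75],[0,[-34.6,50.1,-1.3],-0.9],[0,[-35.4,60.6,-1.7],-1.05],[0,[-34.7,71,-2.1],-1.2],[0,[-32.4,81.3,-2.5],-1.35],[0,[-32.4,81.3,-2.5],-1.35],[0,[-32.4,81.3,-2.5],-1.35]])

```text
time_s: 28.7
ee_pos: [461.2, -84.1, 263.1]
ee_rot: [27.0, 89.9, -169.3]
force: [-3.8, -0.3, 5.8]
gripper_width: 17.8
```

```bash
python3 st.py;python3 - <<'E'
import numpy as np
def tab(ph0,n,step,r=70):
    for i in range(1,n+1):
        ph=np.radians(ph0)-step*i
        d=r*np.array([np.cos(ph)-np.cos(np.radians(ph0)),np.sin(ph)-np.sin(np.radians(ph0))])
        print(i,d.round(1),round(-16*step*i/2/np.pi,1),round(-step*i,2))
tab(-110-np.degrees(7.8),10,.12)
E
```

```text
28.7 [-11.7   7.3  98.7  -0.   74.1  94.6] [461.2 -84.1 263.1] [-3.8 -0.3  5.8] [ 0.13  0.43 -0.37] 17.77761771056126 yaw -106.3
1 [2.9 7.9] -0.3 -0.12
2 [ 6.8 15.3] -0.6 -0.24
3 [11.5 22.3] -0.9 -0.36
4 [17.  28.6] -1.2 -0.48
5 [23.2 34.3] -1.5 -0.6
6 [30.  39.1] -1.8 -0.72
7 [37.4 43.1] -2.1 -0.84
8 [45.2 46.2] -2.4 -0.96
9 [53.4 48.3] -2.8 -1.08
10 [61.7 49.4] -3.1 -1.2
```

Emit:
arm_command(deltas=[[0.45,[0,0,0],0],[0.45,[0,0,0],0],[0.45,[0,0,0],0],[0.45,[0,0,35],0],[0.45,[0,0,70],0],[0.45,[0,0,70],0.15],[0.45,[0,0,70],0.3],[0.45,[0,0,70],0.45],[0.45,[0,0,70],0.6],[0.45,[0,0,70],0.75],[0.45,[0,0,70],0.9],[0.45,[0,0,70],1.05],[0.45,[0,0,70],1.2],[0.45,[0,0,70],1.35],[0.45,[0,0,70],1.5],[0.45,[0,0,70],1.65],[0.45,[0,0,70],1.8],[0.45,[0,0,70],1.95],[0.45,[0,0,70],2.1],[0.45,[0,0,70],2.25]])

```text
time_s: 30.7
ee_pos: [461.9, -84.0, 332.3]
ee_rot: [-124.9, 90.0, 168.0]
force: [-0.7, -0.1, 0.8]
gripper_width: 41.2
```

Emit:
arm_command(deltas=[[0.45,[0,0,0],0.15],[0.45,[0,0,0],0.3],[0.45,[0,0,0],0.45],[0.45,[0,0,0],0.6],[0.45,[0,0,0],0.75],[0.45,[0,0,0],0.892],[0.45,[0,0,0],0.892],[0.45,[0,0,0],0.892]])

```text
time_s: 31.5
ee_pos: [461.9, -84.0, 332.5]
ee_rot: [167.7, 90.0, 151.1]
force: [0.7, 1.3, -0.5]
gripper_width: 41.0
```

```bash
python3 st.py; python3 - <<'E'
from h import *
p=cams.grab_frame("wrist"); cv2.imwrite("pics/r_wrist.png",p["img"][:,:,::-1])
p=cams.grab_frame("scene"); cv2.imwrite("pics/r_scene.png",cv2.resize(p["img"][200:320,230:350,::-1],None,fx=4.8,fy=4.8))
E
```

```text
31.5 [-11.7   5.6  90.9   0.   83.5 -85.1] [461.9 -84.  332.5] [ 0.7  1.3 -0.5] [ 0.05 -0.12  0.03] 41.03657732702286 yaw 73.42
```

View pics/r_wrist.png

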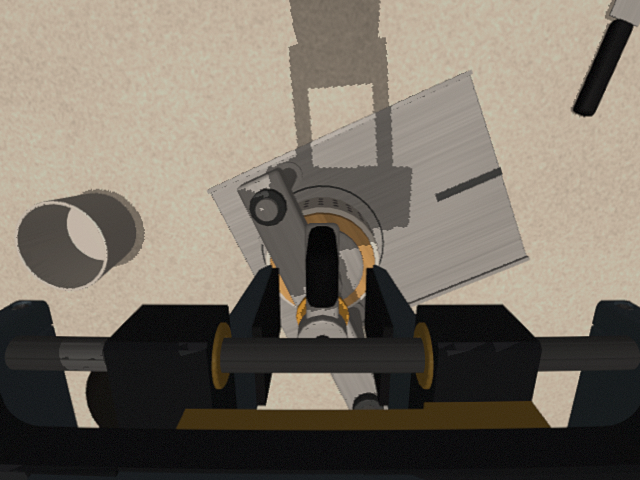

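View pics/r_scene.png

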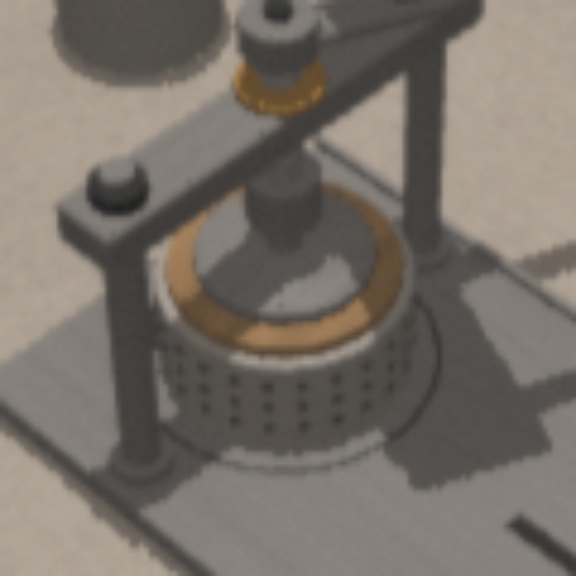

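Emit:
arm_command(deltas=[[0.45,[0,0,-35],0],[0.45,[0,0,-69],0],[0.45,[0,0,-69],0],[0.45,[0,0,-69],0],[0,[0,0,-69],0],[0,[0,0,-69],0],[0,[0,0,-69],0],[0,[0,0,-69],0],[0,[0,0,-69],0],[0,[0,0,-69],0]])

```text
time_s: 32.6
ee_pos: [462.4, -84.3, 264.8]
ee_rot: [-1.2, 89.9, -17.6]
force: [-0.8, -0.8, 6.1]
gripper_width: 18.0
```

Emit:
arm_command(deltas=[[0,[2.9,7.9,-0.3],-0.12],[0,[6.8,15.3,-0.6],-0.24],[0,[11.5,22.3,-0.9],-0.36],[0,[17,28.6,-1.2],-0.48],[0,[23.2,34.3,-1.5],-0.6],[0,[30,39.1,-1.8],-0.72],[0,[37.4,43.1,-2.1],-0.84],[0,[45.2,46.2,-2.4],-0.96],[0,[53.4,48.3,-2.8],-1.08],[0,[61.7,49.4,-3.1],-1.2],[0,[61.7,49.4,-3.1],-1.2],[0,[61.7,49.4,-3.1],-1.2],[0,[61.7,49.4,-3.1],-1.2]])

```text
time_s: 33.9
ee_pos: [523.3, -34.8, 261.7]
ee_rot: [18.2, 90.0, -67.1]
force: [-2.0, 1.2, 8.0]
gripper_width: 17.7
```

```bash
python3 st.py; python3 - <<'E'
from h import *
p=cams.grab_frame("scene"); cv2.imwrite("pics/s_scene.png",cv2.resize(p["img"][200:320,230:350,::-1],None,fx=4.8,fy=4.8))
E
```

```text
33.9 [-5.  12.5 92.5 -0.  75.1 -9.8] [523.3 -34.8 261.7] [-2.   1.2  8. ] [-0.51  0.45 -0.39] 17.73692984133017 yaw 4.77
```

View pics/s_scene.png

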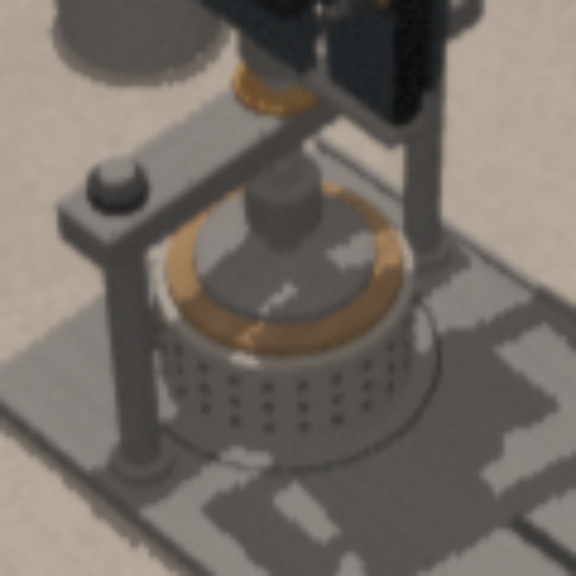

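Emit:
arm_command(deltas=[[0,[2.1,0.2,-0.1],-0.03],[0,[4.2,0.3,-0.2],-0.06],[0,[4.2,0.3,-0.2],-0.06],[0,[4.2,0.3,-0.2],-0.06],[0.5,[4.2,0.3,-0.2],-0.06],[0.5,[4.2,0.3,-0.2],-0.06],[0.5,[4.2,0.3,-0.2],-0.06],[0.5,[4.2,0.3,-0.2],-0.06],[0.5,[4.2,0.3,40],-0.06],[0.5,[4.2,0.3,80],-0.06],[0.5,[4.2,0.3,120],-0.06],[0.5,[4.2,0.3,160],-0.06],[0.5,[-10,50,170],-0.06],[0.5,[-20,100,170],-0.06],[0.5,[-20,150,170],-0.06],[0.5,[-20,190,170],-0.06],[0.5,[-20,190,170],-0.06],[0.5,[-20,190,170],-0.06]])

```text
time_s: 35.75
ee_pos: [503.5, 156.1, 430.1]
ee_rot: [-43.4, 89.9, -131.9]
force: [-1.1, -0.2, 1.1]
gripper_width: 45.6
```

```bash
python3 st.py; python3 - <<'E'
from h import *
p=cams.grab_frame("wrist"); cv2.imwrite("pics/t_wrist.png",p["img"][:,:,::-1])
p=cams.grab_frame("scene"); cv2.imwrite("pics/t_scene.png",cv2.resize(p["img"][130:330,220:420,::-1],None,fx=3,fy=3,interpolation=cv2.INTER_CUBIC)); cv2.imwrite("pics/t_scene2.png",p["img"][...,::-1])
p=cams.grab_frame("top"); cv2.imwrite("pics/t_top.png",p["img"][:,:,::-1])
E
```

```text
35.75 [16.  10.8 71.2 -0.  98.1 14.5] [503.5 156.1 430.1] [-1.1 -0.2  1.1] [-0.04 -0.11 -0.04] 45.58394998482141 yaw 1.5
```

View pics/t_wrist.png

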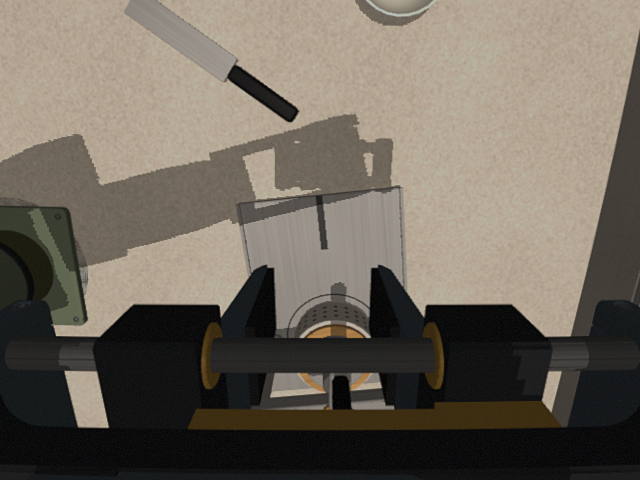

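View pics/t_scene.png

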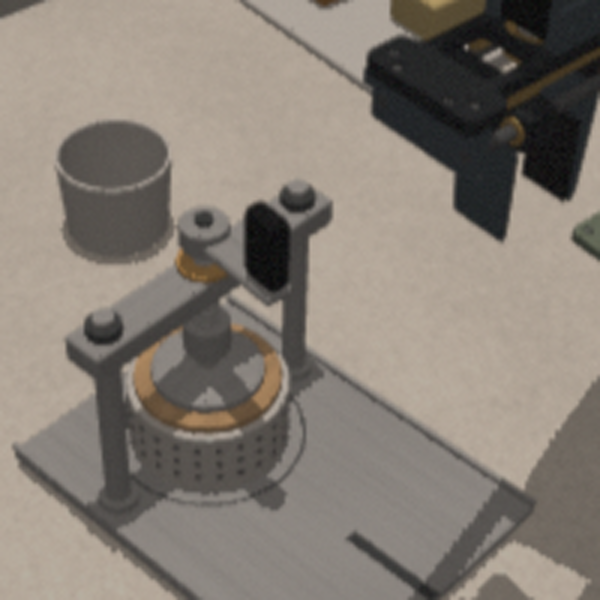

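View pics/t_top.png

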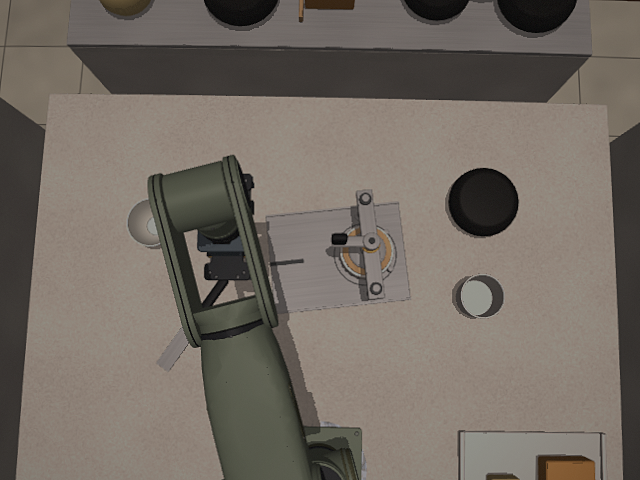

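```bash
python3 - <<'E'
from h import *
print(env.job_done()); print(env.state()["time_s"])
E
```

```text
the job is handed in; nothing more can be done
None
the job is handed in; nothing more can be done
```

The mould stands home under the foot and the press is loaded by one turn past contact. I handed the job in at about 36 s of the 72 s allowed; no verdict was reported.

**What I did**
- **Mould:** I slid it most of the way with both fingers. Going further that way would have brought the wrist near the crank hub, so I turned the tool 90° and finished with the back of one open finger. It stopped on the pins at about 23 N with no further travel.
- **Crank:** I wound it clockwise in four grasped strokes, from about 2.05 rad to about 11.1 rad. Contact is expected at about 4.7 rad, so that is slightly over one turn more. I then opened the gripper, lifted away and moved clear.

**What the last checks showed**
- The foot sits on the lid, and the foot and lid look concentric to about 1–2 mm in the pictures.
- The crank stayed where I left it.
- The wheel, spare mould, knife and bowl show no visible movement, though the arm partly hides the bowl and knife in the last top view.
- The highest wrist force I read was about 23 N.

**What I could not confirm directly**
- **Spring load:** the 16 mm of compression comes from the crank angle. The ring on the stem was too small to read in the pictures; the stem just looked swallowed up to the cup.
- **Camera disagreement:** the scene and top cameras placed the press about 9 mm apart, so I located it from the wrist camera and finger contact instead.

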